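Shut the draught shield and tare the balance touch-free

ROBOT

A 6-joint arm with a two-finger parallel gripper is mounted at the origin on a cart in front of the work surface, level with it; the furniture and walls round the work are solid. World frame = base frame: x ahead of the robot, y to its left, z up, the work surface at z = 0. Lengths are in m, angles in degrees, forces in N, time in s.
With the tool pointing down it reaches from about 0.375 to 0.9 m from the base axis. Payload 3.1 kg.
Tool frame: the origin (TCP) lies between the finger pads, 19 mm behind the fingertips; this is the grasp point; z points along the fingers, y is the line along which they close (so a half turn about z gives the same grasp; the last joint's range is limited). The gripper opens to 87 mm and grips with 3 to 60 N. Pads are 19 mm wide; open, the fingers measure 117 mm over their backs; the gripper's body (75 mm by 190 mm) begins 51 mm behind the grasp point.
Start: joints at [-82.191, 30.224, 82.088, -0, 67.689, -10.227], TCP at [0.194, -0.594, 0.241] pointing down, gripper open.
Joint ranges: [-176.69, 176.69], [-43.24, 126.21], [12.49, 139.97], [-82, 262], [0, 151.66], [-163.58, 163.58]. Speed limits (degrees/s): [159.86, 159.86, 180, 180, 180, 180].

INTERFACE

Orientations are given as a 3x3 rotation matrix whose columns are the frame's x, y, z axes.
In Python, from rig import * gives the robot as it stands.
- The arm moves only by the tool step_arm, never from a script. Its argument "targets" is a list of rows, each a list of 5 numbers: the opening, from -1 (shut) to 1 (fully open), then the shift along the world's x, y, z normalised to -1 to 1, where 1 is 0.25 m, then the turn about the world's z normalised to -1 to 1, where 1 is 180 degrees. In form: [[fingers, x, y, z, turn], ...]. A call has 1 to 20 rows; each row is the pose to reach, as a shift and turn from the pose commanded when the call began, turning the shorter way round; what a row does not reach only later rows make up. A row lasts 1/10 s, in which the tool goes at most 50 mm and 8.59 degrees, less where a joint would pass 70% of its speed; a pose out of reach is approached as far as the arm can. A call with a number of a shift or a turn outside -1 to 1 is refused whole. A call with a gripper value outside its range is refused whole. The fingers move at their own pace and stop on an object; the grip force is fixed at half the most. Time passes only in rows, so rows that repeat a pose let the fingers close. It gives the time, the measured TCP pose, the force, the opening and the grip force at its end, in the units of the state.
- read_state(): the state, without advancing time (a new reading comes with each control period).
- capture(name): name is "side" or "top"; returns a dict with "color" (420x560x3 uint8, red, green, blue), "mtx" (3x3 intrinsics, pixels), "pose" (4x4, takes a point from camera to world coordinates). Camera axes: x right, y down, z forward; pixel columns grow to the right and rows downward; lengths in m; the calibration is good to about 2 mm. A picture is of the moment at which its call begins. There is no depth.
- hand_in(): hands the job in; it is judged then, once.
The state is a dict: "time_s": time; "joint_positions": joint angles; "qvel": joint speeds; "tau": joint torques, N m; "position": TCP position; "tcp_rot": TCP orientation; "force": force on the tool from outside, world axes, zero at the start; "moment": the same for the moment, N m; "opening": opening from 0.0 (shut) to 1.0 (fully open); "grasp_force": force on a finger pad.
Only numpy, scipy, OpenCV 4.12 (cv2) and the standard library are available. Lean on these libraries where they do the work, as an engineer would, in place of code of your own. Each camera call takes 0.05 s, during which the arm holds its last target. There are 200 camera calls.

TASK

Tare the balance that has the sample tin on its pan. First push its draught-shield lid fully shut with the fingertips (its upright tab gives them a hold from behind), gripping nothing, so that no air moves over the pan; then point at its left-hand sensor window (the touch-free tare key, left as seen from the robot), fingertips about 2 cm above the middle of the window without touching it, stay for at least two seconds, and take the hand well away. Keep clear of the right-hand window (it prints), and leave the tin, the empty balance and the other things as they are.

Things in the scene. Friction and masses are not known exactly. Their poses are not given: they have to be found in the camera images.
- tin_balance: The balance to tare: cream bench balance, 225 x 191 x 58 mm, fixed, the sample tin on its pan (steel disc of 140 mm, centre at x +23 mm). Origin: centre of its underside; x runs from its front (blue panel, facing the robot) to its back, y to its left as seen from the robot, z up. Its front deck, 46 mm high, carries two round sensor windows, with the draught shield behind them.
- tin_balance_lid (a joint): Opening of that shield's lid in m: 0 shut, at most 0.105. It slides along the balance's x: opening to +x (away from the front), shutting to -x, against about 1.5 N of friction, up to a fixed stop at 0; it stays where left. Starts open by 0.06 to 0.10. A clear pane in a black frame, 141 mm wide, its top 117.5 mm above the bench; open, it juts out behind the shield.
- tin_balance_tab (a point): Point on the rear face (away from the robot) of that lid's upright black tab, at mid-width, 10 mm above the lid's surface; moves with the lid, axes as the balance's. The tab is 64 mm wide along y, 8 mm thick along x and stands 21 mm above the lid (top 11 mm above this point); the lid behind it is flat. With the lid shut this point is at x -36 mm of the balance.
- tin_balance_tab_front: Front face plate of the same tab (3 x 60 x 21 mm, origin at its centre); pressing on it would mean that the tab is pinched or the lid pushed open.
- tin_balance_window_left (a point): Centre of the top of the tin balance's left-hand sensor window (the tare sensor): a black lens of 23 mm in a grey bezel of 34 mm, facing up, 50 mm above the bench. It lies at x -80, y +62 mm of the balance, 26 mm in front of the shield's front wall.
- tin_balance_sensor_left: The left-hand sensor itself, lens and bezel: a disc of 34 mm, standing 4 mm proud of the front deck; origin at its centre on the deck, 46 mm above the bench. Not to be touched.
- tin_balance_window_right (a point): Same for its right-hand window (the print sensor), at x -80, y -62 mm of the balance; to be kept away from.
- sample_tin: Round light grey metal tin with its lid on, 68 mm in diameter, 45 mm high, 0.14 kg, loose, standing on the tin balance's pan inside the shield (its top about 106 mm above the bench, below the lid). Origin: centre of its underside. Not to be moved.
- empty_balance: A second balance of the same kind with the same shield and windows, fixed, its pan empty. The two may change places. Not to be used.
- empty_balance_tab (a point): The point on the rear face of the empty balance's lid tab; that lid stands at any opening and is to stay there.
- empty_balance_window_left (a point): Centre of the empty balance's left-hand window; to be kept away from.
- empty_balance_window_right (a point): Centre of the empty balance's right-hand window; to be kept away from.
- mortar_cube: Bystander: grey mortar cube, 50 mm, loose on the bench between the balances. Origin: centre of its underside.
- check_weight: Bystander: brass check weight with a knob, 38 mm in diameter, 40 mm high, loose on the bench behind the balances.
- spare_tin: Bystander: another round tin like the sample tin, 68 mm in diameter, 45 mm high, loose on the bench behind the balances.
- tin_balance_shield: The clear draught shield fixed round that pan, in an aluminium frame. Origin and axes as the balance's; it covers x -54 to +102 mm and y -80 to +80 mm, and its top (the lid's side rails) is 117.5 mm above the bench. Its roof is the sliding lid.

How it is judged:
By the outcome, as a careful person would: the job done as asked, in the order asked, and still so for the second after the job is handed in, with the robot touching nothing.
It also fails if it takes over 43 s, if anything falls off the work surface, if the arm or the gripper's body presses on something with over 40 N, if the wrist force passes 120 N, or if a joint passes its speed limit or range.

## Working session

There is one attempt and no reset: what is moved stays moved. The work goes in short steps, Python scripts to look and compute and a tool call to move; the robot and the scene stay as the last step left them, time stands still between calls to the robot, and variables do not carry over. Pictures are saved under pics/ and viewed, at most 10 in all, crops included, and the job is handed in when it is done.

Besides the shell and the picture viewer there is one more tool, called after "Emit:" as name([rows], argument=value, ...), one row to a line, values as JSON. step_arm: Moves the arm, as the interface text tells. Scaled input: -1 to 1 covers 0.25 m each way for a shift and 180 degrees each way for a turn. Its arguments: {"type":"object","properties":{"targets":{"type":"array","items":{"type":"array","items":{"type":"number"}}}},"required":["targets"]}

```bash
mkdir -p pics; python3 - <<'E'
from rig import *
import cv2,pickle
d={}
for n in("side","top"):
    c=capture(n);d[n]=c;cv2.imwrite(f"pics/{n}0.png",c["color"][:,:,::-1]);print(n,c["mtx"].round(1).tolist(),c["pose"].round(3).tolist())
pickle.dump(d,open("c0.pkl","wb"))
s=read_state();print(s["time_s"],s["position"],s["tcp_rot"],s["opening"])
E
```

```text
side [[472.1, 0.0, 281.6], [0.0, 472.1, 208.9], [0.0, 0.0, 1.0]] [[-0.999, -0.03, 0.031, 0.566], [-0.044, 0.645, -0.763, 0.785], [0.003, -0.764, -0.645, 0.787], [0.0, 0.0, 0.0, 1.0]]
top [[458.6, 0.0, 278.1], [0.0, 458.6, 205.0], [0.0, 0.0, 1.0]] [[0.004, -0.987, 0.163, 0.378], [-1.0, -0.006, -0.012, -0.002], [0.013, -0.163, -0.987, 1.35], [0.0, 0.0, 0.0, 1.0]]
0.1 [ 0.19344779 -0.59365238  0.24036294] [[ 9.50870076e-01  3.09590082e-01 -2.82118505e-04]
 [ 3.09590034e-01 -9.50868168e-01  1.93327591e-03]
 [ 3.30265542e-04 -1.92563529e-03 -9.99998091e-01]] 0.9991606076907267
```

View pics/top0.png

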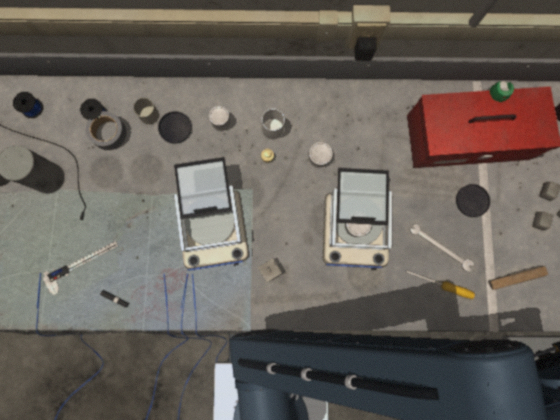

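View pics/side0.png

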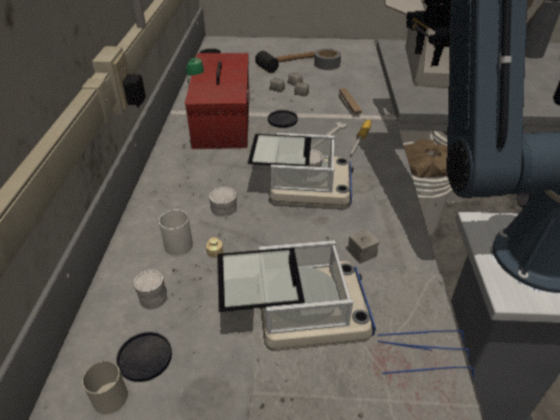

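The tin balance is the right-hand one in the top view (about col 357, row 230). In the side view it is the far one, around (315,170). I'll enlarge both.

```bash
python3 - <<'E'
import cv2,pickle
import numpy as np
d=pickle.load(open("c0.pkl","rb"))
a=d["top"]["color"][155:280,310:410,::-1];b=d["side"]["color"][120:220,240:370,::-1]
a=cv2.resize(a,None,fx=4,fy=4,interpolation=cv2.INTER_CUBIC);cv2.imwrite("pics/topc.png",a)
b=cv2.resize(b,None,fx=6,fy=6,interpolation=cv2.INTER_CUBIC);cv2.imwrite("pics/sidec.png",b)
E
```

```text
(no output)
```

View pics/topc.png

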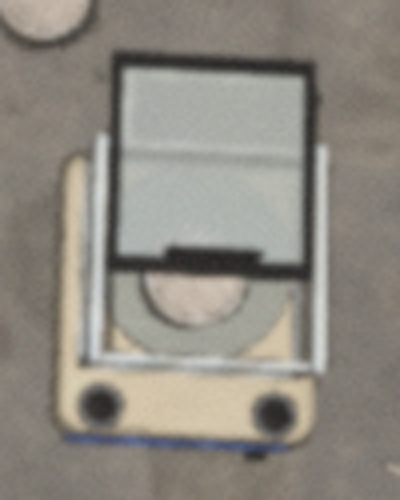

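View pics/sidec.png

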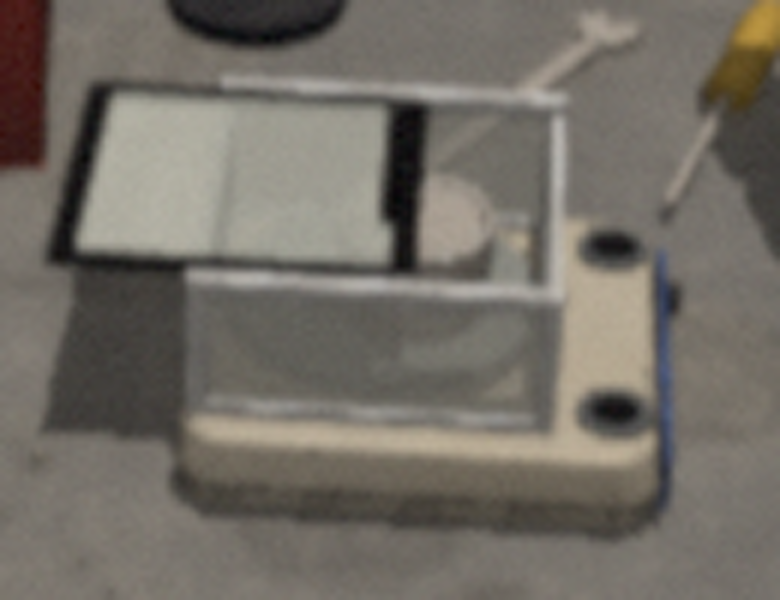

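Top crop: windows are at (101,405) for left and (274,413) for right, and the tab's rear top edge runs (165,247) to (262,250). Side crop: left window at (613,411), right at (610,248), and the tab's rear edge is near column 387.

```bash
cat >h.py <<'E'
import pickle,numpy as np
from scipy.optimize import least_squares
d=pickle.load(open("c0.pkl","rb"))
def full(n,u,v):
    f,o=((4,(310,155)) if n=="top" else (6,(240,120)))
    return np.array([(u+.5)/f-.5+o[0],(v+.5)/f-.5+o[1]])
def onz(n,u,v,z):
    c=d[n];r=c["pose"][:3,:3]@np.linalg.solve(c["mtx"],[*full(n,u,v),1]);t=c["pose"][:3,3]
    return (t+r*(z-t[2])/r[2])
E
python3 - <<'E'
from h import *
np.set_printoptions(precision=4,suppress=True)
L=[onz("top",101,405,.05),onz("side",613,411,.05)];R=[onz("top",274,413,.05),onz("side",610,248,.05)]
print(L,R)
for l,r in zip(L,R):
    v=l-r;print("sep",np.linalg.norm(v),"yaw",np.degrees(np.arctan2(-v[0],v[1])))
l=np.mean(L,0);r=np.mean(R,0);v=l-r;
for yaw in [np.arctan2(-v[0],v[1])]:
    ex=np.array([np.cos(yaw),np.sin(yaw),0]);ey=np.array([-ex[1],ex[0],0])
o=(l+r)/2+.08*ex;o[2]=0
print("origin",o,"yaw",np.degrees(yaw))
loc=lambda p:np.array([(p-o)@ex,(p-o)@ey])
for n,u,v,z in[("top",165,247,.1385),("top",262,250,.1385),("side",384,218,.1385),("side",392,103,.1385),("top",117,55,.1175),("top",314,65,.1175),("top",110,270,.1175),("top",310,277,.1175),("side",427,103,.1175),("side",415,270,.1175),("side",48,262,.1175),("side",95,85,.1175),("top",85,366,.1175),("top",325,372,.1175),("side",566,95,.1175),("side",563,300,.1175)]:
    p=onz(n,u,v,z);print(n,u,v,p,loc(p))
E
```

```text
[array([ 0.4477, -0.1792,  0.05  ]), array([ 0.4517, -0.1766,  0.05  ])] [array([ 0.4427, -0.3017,  0.05  ]), array([ 0.4465, -0.2992,  0.05  ])]
sep 0.12255892021786233 yaw -2.3484720832426365
sep 0.12269966847895906 yaw -2.4283310218974457
origin [ 0.527  -0.2425  0.    ] yaw -2.388424467177519
top 165 247 [ 0.5483 -0.2117  0.1385] [0.0199 0.0317]
top 262 250 [ 0.5466 -0.2767  0.1385] [ 0.021  -0.0333]
side 384 218 [ 0.5521 -0.1864  0.1385] [0.0227 0.0571]
side 392 103 [ 0.5493 -0.2756  0.1385] [ 0.0236 -0.0321]
top 117 55 [ 0.685  -0.185   0.1175] [0.1555 0.0641]
top 314 65 [ 0.679  -0.3214  0.1175] [ 0.1551 -0.0725]
top 110 270 [ 0.5352 -0.1776  0.1175] [0.0055 0.0652]
top 310 277 [ 0.5312 -0.3135  0.1175] [ 0.0072 -0.0708]
side 427 103 [ 0.5331 -0.3107  0.1175] [ 0.0089 -0.0679]
side 415 270 [ 0.5386 -0.1801  0.1175] [0.0089 0.0629]
side 48 262 [ 0.6902 -0.1787  0.1175] [0.1603 0.0706]
side 95 85 [ 0.6827 -0.3189  0.1175] [ 0.1587 -0.0698]
top 85 366 [ 0.4701 -0.1597  0.1175] [-0.0603  0.0804]
top 325 372 [ 0.4669 -0.3214  0.1175] [-0.0568 -0.0813]
side 566 95 [ 0.4707 -0.3205  0.1175] [-0.053  -0.0803]
side 563 300 [ 0.4785 -0.1617  0.1175] [-0.0519  0.0788]
```

The tin balance's origin is about (0.527, -0.2425) with yaw -2.4°. The lid is open about 58 mm, and the tab's rear face is near x 0.548. I'm moving above the spot behind the tab with the fingers shut.

Emit:
step_arm([
  [-1,0.1,0.1,0.02,-0.02],
  [-1,0.25,0.22,0.04,-0.05],
  [-1,0.4,0.36,0.05,-0.08],
  [-1,0.55,0.5,0.05,-0.1],
  [-1,0.68,0.62,0.05,-0.113],
  [-1,0.76,0.7,0.05,-0.113],
  [-1,0.8,0.74,0.05,-0.113],
  [-1,0.8,0.74,0.05,-0.113],
])

```text
time_s: 0.9
position: [0.3943, -0.408, 0.2535]
tcp_rot: [[0.999, -0.037, -0.0], [-0.037, -0.999, 0.001], [-0.0, -0.0, -1.0]]
force: [-1.0, -1.2, 0.1]
opening: 0.356
grasp_force: 0.0
```

Emit:
step_arm([
  [-1,0.08,0.08,0,0],
  [-1,0.2,0.2,0,0],
  [-1,0.34,0.32,0,0],
  [-1,0.48,0.45,0,0],
  [-1,0.6,0.57,0,0],
  [-1,0.68,0.64,0,0],
  [-1,0.712,0.66,0,0],
  [-1,0.712,0.66,0,0],
  [-1,0.712,0.66,0,0],
  [-1,0.712,0.66,0,0],
])

```text
time_s: 1.9
position: [0.5703, -0.246, 0.2536]
tcp_rot: [[0.999, -0.043, -0.001], [-0.043, -0.999, -0.0], [-0.001, 0.0, -1.0]]
force: [0.4, 0.1, -0.3]
opening: 0.007
grasp_force: 0.0
```

Emit:
step_arm([
  [-1,0.03,0,-0.05,0],
  [-1,0.03,0,-0.15,0],
  [-1,0.03,0,-0.25,0],
  [-1,0.03,0,-0.34,0],
  [-1,0.03,0,-0.4,0],
  [-1,0.03,0,-0.43,0],
  [-1,0.03,0,-0.44,0],
  [-1,0.03,0,-0.44,0],
])

```text
time_s: 2.7
position: [0.5791, -0.2446, 0.1436]
tcp_rot: [[0.999, -0.041, 0.0], [-0.041, -0.999, -0.0], [0.0, 0.0, -1.0]]
force: [-1.4, -0.9, 0.1]
opening: 0.005
grasp_force: 0.0
```

```bash
python3 - <<'E'
from rig import *
import cv2
c=capture("side");b=c["color"][90:220,230:390,::-1]
cv2.imwrite("pics/s1.png",cv2.resize(b,None,fx=4,fy=4,interpolation=cv2.INTER_CUBIC))
s=read_state();print(s["position"],s["force"],s["opening"])
E
```

```text
[ 0.57941274 -0.24469879  0.14420819] [0.57502352 0.23741076 0.59057841] 0.005381891698925168
```

View pics/s1.png

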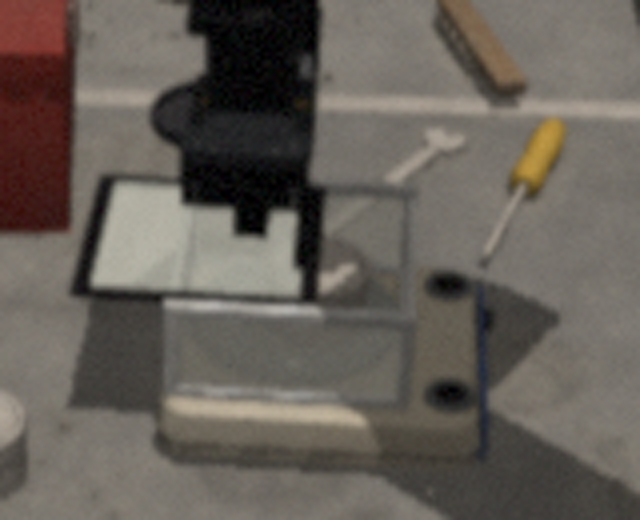

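The fingertips (250,232) are over the pane, clear behind the tab (about column 300). Now I'll push toward the robot.

Emit:
step_arm([
  [-1,-0.02,0.001,0,0],
  [-1,-0.04,0.002,0,0],
  [-1,-0.055,0.002,0,0],
  [-1,-0.07,0.003,0,0],
  [-1,-0.085,0.004,0,0],
  [-1,-0.1,0.004,0,0],
  [-1,-0.115,0.005,0,0],
  [-1,-0.13,0.005,0,0],
  [-1,-0.145,0.006,0,0],
  [-1,-0.16,0.007,0,0],
  [-1,-0.175,0.007,0,0],
  [-1,-0.19,0.008,0,0],
  [-1,-0.205,0.009,0,0],
  [-1,-0.22,0.009,0,0],
  [-1,-0.235,0.01,0,0],
  [-1,-0.25,0.01,0,0],
  [-1,-0.26,0.011,0,0],
  [-1,-0.27,0.011,0,0],
  [-1,-0.28,0.012,0,0],
])

```text
time_s: 4.65
position: [0.5089, -0.2414, 0.1437]
tcp_rot: [[0.999, -0.04, 0.0], [-0.04, -0.999, -0.0], [0.0, 0.0, -1.0]]
force: [2.0, -0.0, 0.6]
opening: 0.009
grasp_force: 0.8
```

Emit:
step_arm([
  [-1,-0.008,0,0,0],
  [-1,-0.016,0.001,0,0],
  [-1,-0.02,0.001,0,0],
  [-1,-0.024,0.001,0,0],
  [-1,-0.024,0.001,0,0],
  [-1,-0.024,0.001,0,0],
])

```text
time_s: 5.25
position: [0.5028, -0.2409, 0.1436]
tcp_rot: [[0.999, -0.04, -0.001], [-0.04, -0.999, 0.0], [-0.001, -0.0, -1.0]]
force: [1.0, -1.1, 0.8]
opening: 0.005
grasp_force: 0.5
```

Not at the stop yet, so I'm continuing in 1 mm steps.

Emit:
step_arm([
  [-1,-0.004,0,0,0],
  [-1,-0.008,0,0,0],
  [-1,-0.012,0,0,0],
  [-1,-0.012,0,0,0],
])

```text
time_s: 5.65
position: [0.5011, -0.2409, 0.1437]
tcp_rot: [[0.999, -0.041, 0.003], [-0.041, -0.999, 0.0], [0.003, -0.0, -1.0]]
force: [4.8, 0.6, -1.7]
opening: 0.008
grasp_force: 2.4
```

Emit:
step_arm([
  [-1,-0.004,0,0,0],
  [-1,-0.008,0,0,0],
  [-1,-0.008,0,0,0],
])

```text
time_s: 5.95
position: [0.5009, -0.2409, 0.1438]
tcp_rot: [[0.999, -0.042, 0.007], [-0.042, -0.999, -0.0], [0.007, 0.0, -1.0]]
force: [8.6, 1.4, -4.7]
opening: 0.003
grasp_force: 4.6
```

The motion has stalled at 0.501 (predicted 0.5005) and the force is rising, so the lid is at its stop. I'll back off, lift and check.

Emit:
step_arm([
  [-1,0.02,0,0,0],
  [-1,0.05,0,0,0],
  [-1,0.07,0,0,0],
  [-1,0.07,0,0.06,0],
  [-1,0.07,0,0.18,0],
  [-1,0.07,0,0.3,0],
  [-1,0.07,0,0.4,0],
  [-1,0.07,0,0.44,0],
  [-1,0.07,0,0.44,0],
])

```text
time_s: 6.85
position: [0.516, -0.2414, 0.255]
tcp_rot: [[0.999, -0.04, 0.002], [-0.04, -0.999, -0.002], [0.002, 0.002, -1.0]]
force: [0.1, -0.8, 0.4]
opening: 0.007
grasp_force: 0.0
```

```bash
python3 - <<'E'
from rig import *
import cv2
c=capture("side");b=c["color"][90:220,230:390,::-1]
cv2.imwrite("pics/s2.png",cv2.resize(b,None,fx=4,fy=4,interpolation=cv2.INTER_CUBIC))
s=read_state();print(s["time_s"],s["position"],s["force"],s["opening"])
E
```

```text
6.9 [ 0.5152785  -0.24090902  0.25359349] [-0.37648421  0.52102375  0.90272143] 0.004401844179491709
```

View pics/s2.png

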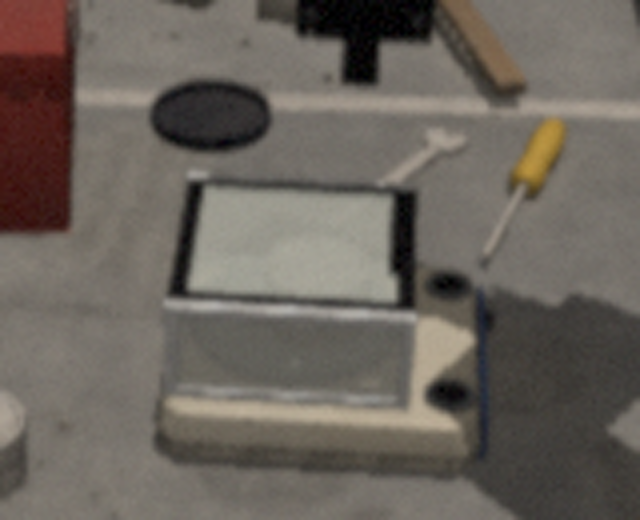

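The lid is fully shut: its frame is flush with the shield front at about column 413. Next is the left window at about (0.450, -0.178), with the hand turned 15° so its body clears the tab.

Emit:
step_arm([
  [-1,-0.06,0.05,0,-0.02],
  [-1,-0.15,0.14,0,-0.05],
  [-1,-0.23,0.22,0,-0.075],
  [-1,-0.264,0.253,0,-0.083],
  [-1,-0.264,0.253,-0.05,-0.083],
  [-1,-0.264,0.253,-0.15,-0.083],
  [-1,-0.264,0.253,-0.27,-0.083],
  [-1,-0.264,0.253,-0.39,-0.083],
  [-1,-0.264,0.253,-0.5,-0.083],
  [-1,-0.264,0.253,-0.58,-0.083],
  [-1,-0.264,0.253,-0.63,-0.083],
  [-1,-0.264,0.253,-0.65,-0.083],
  [-1,-0.264,0.253,-0.65,-0.083],
])

```text
time_s: 8.2
position: [0.4493, -0.1777, 0.0901]
tcp_rot: [[0.955, -0.296, -0.002], [-0.296, -0.955, 0.001], [-0.002, -0.001, -1.0]]
force: [0.1, -0.6, -0.3]
opening: 0.006
grasp_force: 0.0
```

```bash
python3 - <<'E'
from rig import *
import cv2
c=capture("side");b=c["color"][90:220,230:390,::-1]
cv2.imwrite("pics/s3.png",cv2.resize(b,None,fx=4,fy=4,interpolation=cv2.INTER_CUBIC))
s=read_state();print(s["time_s"],s["position"],s["force"],s["opening"])
E
```

```text
8.25 [ 0.44964245 -0.17790894  0.09080576] [-0.510909   -0.12114233 -0.74280496] 0.0022339764064396735
```

View pics/s3.png

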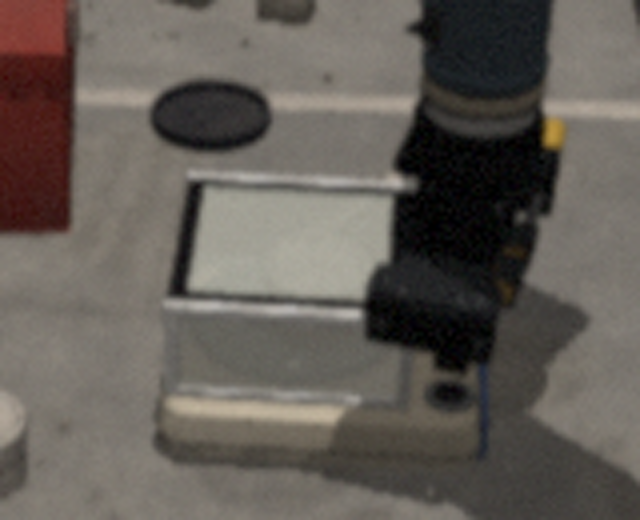

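The fingertips (455,365) hover over the left window (450,393) with no contact. I'll dwell about 3 s, then lift away.

Emit:
step_arm([
  [-1,0,0,0,0],
  [-1,0,0,0,0],
  [-1,0,0,0,0],
  [-1,0,0,0,0],
  [-1,0,0,0,0],
  [-1,0,0,0,0],
  [-1,0,0,0,0],
  [-1,0,0,0,0],
  [-1,0,0,0,0],
  [-1,0,0,0,0],
  [-1,0,0,0,0],
  [-1,0,0,0,0],
  [-1,0,0,0,0],
  [-1,0,0,0,0],
  [-1,0,0,0,0],
  [-1,0,0,0,0],
  [-1,0,0,0,0],
  [-1,0,0,0,0],
  [-1,0,0,0,0],
  [-1,0,0,0,0],
])

```text
time_s: 10.25
position: [0.4495, -0.1777, 0.0912]
tcp_rot: [[0.955, -0.296, -0.0], [-0.296, -0.955, 0.0], [-0.0, -0.0, -1.0]]
force: [-0.7, -0.0, -0.8]
opening: 0.007
grasp_force: 0.0
```

Emit:
step_arm([
  [-1,0,0,0,0],
  [-1,0,0,0,0],
  [-1,0,0,0,0],
  [-1,0,0,0,0],
  [-1,0,0,0,0],
  [-1,0,0,0,0],
  [-1,0,0,0,0],
  [-1,0,0,0,0],
  [-1,0,0,0,0],
  [-1,0,0,0,0],
])

```text
time_s: 11.25
position: [0.4496, -0.1778, 0.0912]
tcp_rot: [[0.955, -0.296, 0.0], [-0.296, -0.955, 0.0], [0.0, -0.0, -1.0]]
force: [-0.2, -0.0, 0.1]
opening: 0.007
grasp_force: 0.0
```

Emit:
step_arm([
  [-1,0,0,0.05,0],
  [-1,0,0,0.15,0],
  [-1,0,0,0.3,0],
  [-1,0,0,0.45,0],
  [-1,0,0,0.6,0],
  [-1,0,0,0.75,0],
  [-1,0,0,0.85,0],
  [-1,-0.05,0.1,0.9,0],
  [-1,-0.1,0.25,0.9,0],
  [-1,-0.15,0.4,0.9,0],
  [-1,-0.15,0.55,0.9,0],
  [-1,-0.15,0.65,0.9,0],
  [-1,-0.15,0.7,0.9,0],
  [-1,-0.15,0.7,0.9,0],
  [-1,-0.15,0.7,0.9,0],
  [-1,-0.15,0.7,0.9,0],
])

```text
time_s: 12.85
position: [0.4122, -0.0035, 0.3162]
tcp_rot: [[0.955, -0.297, -0.0], [-0.297, -0.955, -0.0], [0.0, 0.0, -1.0]]
force: [1.0, -0.5, 0.1]
opening: 0.008
grasp_force: 0.0
```

```bash
python3 - <<'E'
from rig import *
import cv2
c=capture("top")
cv2.imwrite("pics/t4.png",c["color"][:,:,::-1])
s=read_state();print(s["time_s"],s["position"],s["force"],abs(s["qvel"]).max())
E
```

```text
12.9 [ 0.41217303 -0.00356127  0.31618696] [-0.46377879  0.50254649  0.14507118] 0.2308020205572847
```

View pics/t4.png

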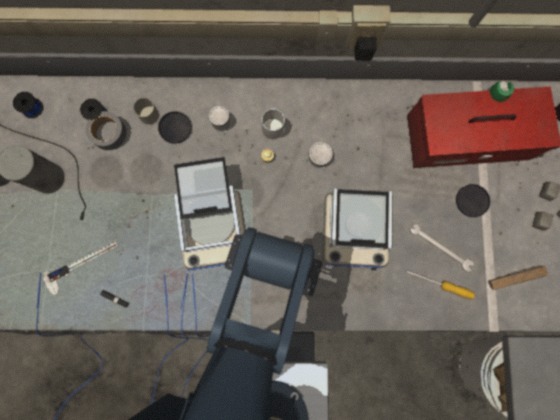

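The tin balance's lid is shut (its frame ends at about row 247, col 362). The empty balance's lid and the other things in view have not moved, and the hand is high and clear.

```bash
python3 -c "
from rig import *
print(hand_in())"
```

```text
the job is handed in; nothing more can be done
None
```

I pushed the tin balance's lid to its stop, held the fingertips about 2 cm above its left window for 3 s without touching it, moved the hand clear, and handed the job in at about 13 s; the arm hid the mortar cube in the last picture, so I couldn't confirm by eye that it hadn't moved.

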